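Weigh out hex nuts on the bench scale

TASK

Weigh out hex nuts: slide or lift them from the loading board onto the scale's sprung pan, each lying flat, until the dial needle comes to rest between the two ears of the bracket. Leave the nuts that are not needed flat on the board, and do not disturb the bracket, the tin or anything else on the bench.

Things in the scene. Friction and masses are not known exactly. Their poses are not given: they have to be found in the camera images.
- scale: fixed bench spring scale. Origin on the bench top, under the middle of the gap between loading board and pan; x points away from the robot, from board over pan to dial, y left along the gap, z up. Dark wooden loading board: x -150 to 0 mm, 370 mm wide, top 90 mm high. Pan: x 3 to 133 mm. Round white dial, face up, 180 mm diameter, 75 mm high, centred at x = 235 mm, y = 0.
- board_mid (a point): middle of the loading board's top face, axes as the scale's.
- pan_mid (a point): middle of the pan's top face, axes as the scale's; sinks with the pan. Flat aluminium plate on a spring, 130 mm (x) by 370 mm (y); empty, its top is 1 mm below the board's; sinks about 4 mm per nut, at most 30 mm. Lips 6 mm high, 3 mm thick, at the far side and both ends, none towards the board.
- needle (a joint): angle of the dial's black needle (rad): 0 with empty pan, needle pointing to the scale's +y (left); grows clockwise seen from above, 0.125 rad per mm that the pan sinks, so about 0.5 rad for each nut (nuts differ a little).
- bracket (a joint): angle of the middle of the bracket, a dark U-shaped wire clip at the dial's edge, same sense and zero as the needle (rad). Its two ears stand 0.32 rad either side of its middle. It was set beforehand and stays as it is.
- needle_tip (a point): tip of the needle, 66 mm from the dial's centre.
- bracket_mid (a point): middle of the bracket's arc, 77 mm from the dial's centre.
- nut0: plain steel hexagon nut, one of four alike, lying flat on the loading board: 41 mm across flats, 47 mm across corners, 22 mm high, 27 mm through hole, about 165 g; origin: centre of its underside, z along the hole.
- nut1: plain steel hexagon nut, one of four alike, lying flat on the loading board: 41 mm across flats, 47 mm across corners, 22 mm high, 27 mm through hole, about 165 g; origin: centre of its underside, z along the hole.
- nut2: plain steel hexagon nut, one of four alike, lying flat on the loading board: 41 mm across flats, 47 mm across corners, 22 mm high, 27 mm through hole, about 165 g; origin: centre of its underside, z along the hole.
- nut3: plain steel hexagon nut, one of four alike, lying flat on the loading board: 41 mm across flats, 47 mm across corners, 22 mm high, 27 mm through hole, about 165 g; origin: centre of its underside, z along the hole.
- tin: short round closed tin standing among the nuts on the loading board, 48 mm diameter, 50 mm high; origin: centre of its underside. A bystander.
- spray: upright bottle, 60 mm diameter, 160 mm high, right of the scale; origin: centre of underside. A bystander.
- tape: black tape measure, 70 x 40 x 66 mm, right of the scale; origin: centre of underside. A bystander.
- wrench: open wrench lying left of the scale; origin near its middle. A bystander.
- driver: screwdriver lying left of the scale; origin near its middle. A bystander.
- jar: glass jar with steel cap, 70 mm diameter, 90 mm high, far left; origin: centre of underside. A bystander.
- mug: white mug, 80 mm diameter, 90 mm high, far right; origin: centre of underside. A bystander.
Things that resemble listed ones, but are neither listed nor needed, are in the scene too. What is shaped like the nut2 but blue is not meant. What is shaped like the nut3 but brown is not meant.

How it is judged:
By the outcome, as a careful person would: the job done as asked, in the order asked, and still so for the second after the job is handed in, with the robot touching nothing.
It also fails if it takes over 58 s, if anything falls off the work surface, if the arm or the gripper's body presses on something with over 40 N, if the wrist force passes 120 N, or if a joint passes its speed limit or range.

ROBOT

A 7-joint arm with a two-finger parallel gripper is mounted at the origin on the work surface. World frame = base frame: x ahead of the robot, y to its left, z up, the work surface at z = 0. Lengths are in m, angles in rad, forces in N, time in s.
With the tool pointing down it reaches from about 0.425 to 0.925 m from the base axis. Payload 6.8 kg.
Tool frame: the origin (TCP) lies at the very end of the fingers, on their centre line; the grasp point (between the pads) lies bot.grip_depth behind it (bot.grip_depth is the distance from the TCP to the grasp point, in m); z points along the fingers, y is the line along which they close (so a half turn about z gives the same grasp; the last joint's range is limited). The gripper opens to 85 mm and grips with 20 to 120 N. Pads are 22 mm wide; open, the fingers measure 114 mm over their backs; the gripper's body (76 mm by 85 mm) begins 54 mm behind the grasp point. The pads swing forward as they close: fully open they stand 13 mm farther back than shut.
Start: joints at [1.189, 0.477, 0.022, 1.555, -0.011, 1.109, -0.083], TCP at [0.183, -0.65, 0.231] pointing down, gripper open.
Joint ranges: [-2.96, 2.96], [-0.34, 2.1], [-1.41, 1.46], [0.24, 2.44], [-1.37, 4.51], [0.17, 1.92], [-2.96, 2.96]. Speed limits (rad/s): [2.39, 2.39, 3.14, 3.14, 3.14, 3.14, 3.14].

INTERFACE

Orientations are given as a unit quaternion [w, x, y, z].
In Python, from station import bot gives the robot as it stands.
- The arm moves only by the tool send_rows, never from a script. Its arguments are lists of equal length, an entry for each row: "slide": the shift along the tool's x, y, z in mm, a list of three; "roll": the turn about the tool's z in degrees; "claw": the opening, from 0 (shut) to 1 (fully open). A call has exactly 8 rows; each row is the pose to reach, as a shift and turn from the pose commanded when the call began, along the tool's axes at that moment; what a row does not reach only later rows make up. A row lasts 1/12 s, in which the tool goes at most 41.7 mm and 7.16 degrees, less where a joint would pass 70% of its speed; a pose out of reach is approached as far as the arm can. A call with a gripper value outside its range is refused whole. The fingers move at their own pace and stop on an object; "force" is the grip in N (left out, the last holds). Time passes only in rows, so rows that repeat a pose let the fingers close, or fill a call up. It gives the time, the measured TCP pose, the force, the opening and the grip force at its end, in the units of the state.
- bot.get_obs(): the state, without advancing time (a new reading comes with each control period).
- bot.read_camera(name): name is "scene" or "top"; returns the picture (400x640x3 uint8, red, green, blue); there is no depth.
- bot.camera_model(name): a dict with "camera_matrix" (3x3 intrinsics, pixels), "camera_from_world" (4x4, takes a point from world to camera coordinates). Camera axes: x right, y down, z forward; pixel columns grow to the right and rows downward; lengths in m; the calibration is good to about 2 mm. A picture is of the moment at which its call begins. camera_model takes no time and is no camera call.
- bot.hand_in(): hands the job in; it is judged then, once.
The state is a dict: "t": time; "q": joint angles; "joint_vel": joint speeds; "joint_torque": joint torques, N m; "eef_pos": TCP position; "tool_rot": TCP orientation; "contact_force": force on the tool from outside, world axes, zero at the start; "torque": the same for the moment, N m; "gripper_width": opening from 0.0 (shut) to 1.0 (fully open); "grasp_force": force on a finger pad.
Only numpy, scipy, OpenCV 4.12 (cv2) and the standard library are available. Lean on these libraries where they do the work, as an engineer would, in place of code of your own. Each camera call takes 0.05 s, during which the arm holds its last target. There are 200 camera calls.

## Working session

There is one attempt and no reset: what is moved stays moved. The work goes in short steps, Python scripts to look and compute and a tool call to move; the robot and the scene stay as the last step left them, time stands still between calls to the robot, and variables do not carry over. Pictures are saved under pics/ and viewed, at most 10 in all, crops included, and the job is handed in when it is done.

Besides the shell and the picture viewer there is one more tool, called after "Emit:" as name(argument=value, ...) on one line, values as JSON. send_rows: Moves the arm, as the interface text tells. Its arguments: {"type":"object","properties":{"slide":{"type":"array","items":{"type":"array","items":{"type":"number"}}},"roll":{"type":"array","items":{"type":"number"}},"claw":{"type":"array","items":{"type":"number"}},"force":{"type":"number"}},"required":["slide","roll","claw"]}

```bash
mkdir -p pics; python3 - <<'E'
from station import bot
import cv2
for n in("top","scene"):
    cv2.imwrite(f"pics/{n}0.png",bot.read_camera(n)[:,:,::-1]); m=bot.camera_model(n); print(m)
o=bot.get_obs(); print({k:o[k] for k in("t","eef_pos","tool_rot","contact_force","gripper_width")},bot.grip_depth)
E
```

```text
{'camera_matrix': array([[389.42809002,   0.        , 323.54251116],
       [  0.        , 389.42809002, 193.39724106],
       [  0.        ,   0.        ,   1.        ]]), 'camera_from_world': array([[ 0.02064787, -0.9995979 ,  0.01943462, -0.01285792],
       [-0.98487352, -0.023681  , -0.17164893,  0.56404493],
       [ 0.17204014, -0.01559646, -0.98496647,  1.32797807],
       [ 0.        ,  0.        ,  0.        ,  1.        ]])}
{'camera_matrix': array([[372.17888116,   0.        , 319.54586473],
       [  0.        , 372.17888116, 202.5999199 ],
       [  0.        ,   0.        ,   1.        ]]), 'camera_from_world': array([[-0.593157  ,  0.80483004,  0.02033168,  0.34190174],
       [ 0.59382263,  0.45441893, -0.66398653, -0.27877072],
       [-0.54363541, -0.38177484, -0.74746807,  1.43704835],
       [ 0.        ,  0.        ,  0.        ,  1.        ]])}
{'t': 0.1, 'eef_pos': array([ 0.18238214, -0.64934249,  0.23041978]), 'tool_rot': array([-8.13795675e-04,  9.90641621e-01,  1.36486214e-01, -1.74413054e-04]), 'contact_force': array([-0.3175399 ,  0.24984997, -0.08601762]), 'gripper_width': 0.9965975617457636} 0.0187
```

View pics/top0.png

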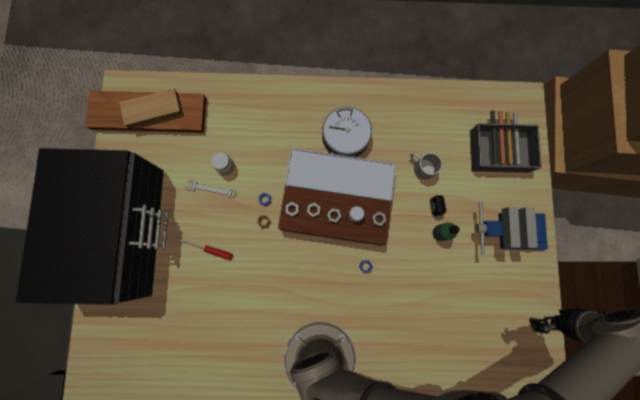

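View pics/scene0.png

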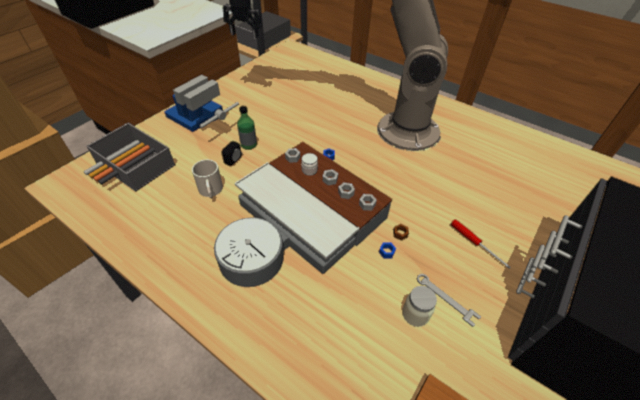

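The top view shows four nuts at about (292,209), (314,210), (334,215) and (379,219), with the tin at (357,213) and the dial at (347,130). I'll enlarge the scale region.

```bash
python3 - <<'E'
import cv2
a=cv2.imread("pics/top0.png"); 
cv2.imwrite("pics/c1.png",cv2.resize(a[100:250,270:410],(784,840)[0:0] or (700,750)[0:0] or (560,600),interpolation=cv2.INTER_CUBIC))
s=cv2.imread("pics/scene0.png")
d=cv2.resize(a[100:160,317:377],(400,400),interpolation=cv2.INTER_CUBIC)
e=cv2.resize(s[210:290,210:290],(400,400),interpolation=cv2.INTER_CUBIC)
cv2.imwrite("pics/c2.png",cv2.hconcat([d,e]))
E
```

```text
(no output)
```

View pics/c1.png

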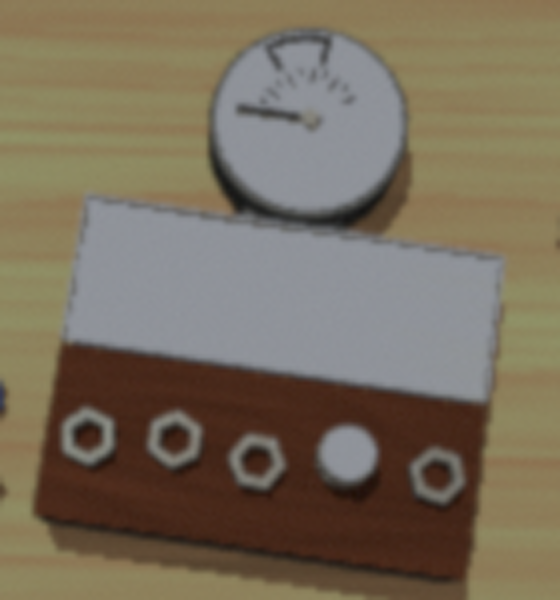

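View pics/c2.png

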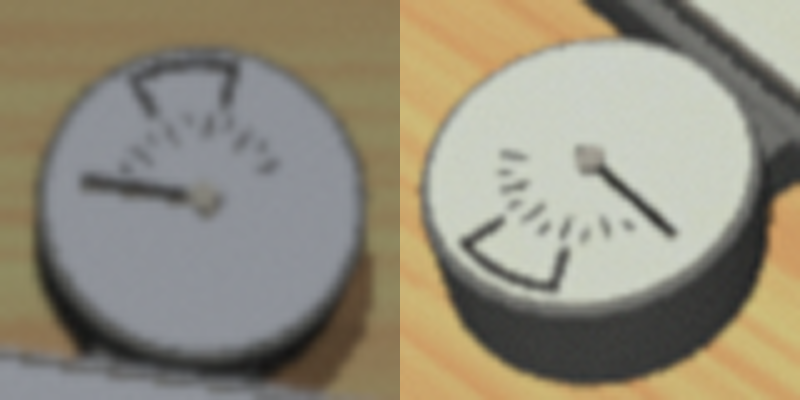

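```bash
cat > h.py <<'E'
import numpy as np, cv2
from station import bot
def w(px,z,cam="top"):
    m=bot.camera_model(cam);K=m["camera_matrix"];T=m["camera_from_world"];R=T[:3,:3];t=T[:3,3]
    px=np.atleast_2d(np.array(px,float)); d=np.c_[px,np.ones(len(px))]@np.linalg.inv(K).T@R; c=-R.T@t
    return c+d*((z-c[2])/d[:,2])[:,None]
def scale_fit(z=.09):
    c1=lambda p:np.array(p,float)/4+[270,100]
    P=w(c1([(38,515),(465,578),(65,343),(490,403)]),z)[:,:2]
    M=np.array([(-.15,.185),(-.15,-.185),(0,.185),(0,-.185)])
    a=M-M.mean(0);b=P-P.mean(0);U,S,V=np.linalg.svd(b.T@a);R=U@np.diag([1,np.linalg.det(U@V)])@V
    t=P.mean(0)-R@M.mean(0); return R,t,P-(M@R.T+t)
E
python3 - <<'E'
from h import *
np.set_printoptions(precision=4,suppress=True)
R,t,e=scale_fit(); print("yaw",np.arctan2(R[1,0],R[0,0]),t,e)
S=lambda P:(P[:,:2]-t)@R
c1=lambda p:np.array(p,float)/4+[270,100]; c2=lambda p:np.array(p,float)/6.6667+[317,100]; c3=lambda p:np.array(p,float)/5+[210-80,210]
N=w(c1([(88,437),(175,439),(257,462),(437,476)]),.112); print(N,S(N))
T=w(c1([(347,457)]),.14);print("tin",T,S(T))
for f,cam,l in((c2,"top",[(205,200),(83,181),(133,78),(238,68),(153,115),(227,105),(186,66)]),(c3,"scene",[(588,158),(673,235),(463,243),(556,288),(503,215),(566,250)])):
    D=S(w(f(l),.078,cam));v=D-np.array([.235,0]);print(D[0],np.arctan2(v[:,0],v[:,1]),np.hypot(*v.T)); v=D[1:]-D[0];print(np.arctan2(v[:,0],v[:,1]))
E
```

```text
yaw -0.122861415580428 [ 0.5589 -0.053 ] [[-0.0001 -0.0027]
 [ 0.0003  0.0042]
 [-0.001  -0.0016]
 [ 0.0008  0.0001]]
[[ 0.4969  0.105   0.112 ]
 [ 0.4969  0.0323  0.112 ]
 [ 0.4791 -0.0366  0.112 ]
 [ 0.4708 -0.1872  0.112 ]] [[-0.081   0.1493]
 [-0.0721  0.0771]
 [-0.0812  0.0066]
 [-0.071  -0.144 ]]
tin [[ 0.4816 -0.1089  0.14  ]] [[-0.0699 -0.0649]]
[0.2334 0.0003] [-1.396  -0.0136  0.9031  1.6706  0.8801  1.6527  1.293 ] [0.0017 0.0663 0.0772 0.0752 0.0538 0.0533 0.0746]
[0.0112 0.919  1.6722 0.9032 1.6555 1.3026]
[0.2329 0.0021] [-0.7847 -0.0225  1.5976  0.8482  1.5931  0.8281] [0.0029 0.0704 0.0755 0.0793 0.051  0.0569]
[0.0072 1.6236 0.8851 1.6313 0.8794]
```

The dial gives the bracket middle at about 1.27 rad (ears about 0.95 to 1.59). That means 2 or 3 nuts, so I'll load two and check. First I need the nut orientations.

```bash
python3 - <<'E'
from h import *
img=cv2.imread("pics/top0.png")
# warp plane z=.112, region x .43-.55 , y .15..-.23 ; 2 px/mm ; image right = -y, up = +x
src=[];dst=[];m=bot.camera_model("top")
for x,y in((.55,.15),(.55,-.23),(.43,-.23),(.43,.15)):
    p=m["camera_matrix"]@(m["camera_from_world"]@[x,y,.112,1])[:3]; src.append(p[:2]/p[2]); dst.append(((.15-y)*2000,(.55-x)*2000))
o=cv2.warpPerspective(img,cv2.getPerspectiveTransform(np.float32(src),np.float32(dst)),(760,240),flags=cv2.INTER_CUBIC)
o=cv2.convertScaleAbs(o,alpha=1.3); cv2.imwrite("pics/r.png",o)
g=o[:,:,0]
for i,(x,y) in enumerate([(.497,.105),(.497,.0323),(.479,-.0366),(.471,-.187)]):
    u,v=(.15-y)*2000,(.55-x)*2000
    k=g[int(v)-60:int(v)+60,int(u)-60:int(u)+60]; _,b=cv2.threshold(k,0,255,cv2.THRESH_OTSU)
    c=max(cv2.findContours(b,cv2.RETR_EXTERNAL,cv2.CHAIN_APPROX_NONE)[0],key=cv2.contourArea)
    h=cv2.convexHull(c)[:,0].astype(float); M=cv2.moments(cv2.convexHull(c)); cx,cy=M["m10"]/M["m00"],M["m01"]/M["m00"]
    W=[]
    for a in range(0,180,2):
        q=np.radians(a); pr=h@[-np.sin(q),-np.cos(q)] ; 
        W.append(np.ptp(h@np.array([-np.sin(q),-np.cos(q)]))/2)   # direction at world yaw a: (x=cos,y=sin)->(u=-sin,v=-cos)
    W=np.array(W); f=np.sum(W*np.exp(-6j*np.radians(np.arange(0,180,2)))); 
    print(i,"world",.55-(int(v)-60+cy)/2000,.15-(int(u)-60+cx)/2000,"flat yaw",((np.degrees(np.angle(-f.conj()))/6)+30)%60-30,abs(f)/90,W.min(),W.max())
E
```

```text
0 world 0.4995884625830186 0.10690580944621386 flat yaw -25.242858365719204 0.8101783438196705 44.370626818720105 49.112559465333376
1 world 0.49889826213784244 0.03431826609314742 flat yaw 23.358520254284556 0.8235615107507495 44.6316496438507 48.80921847333335
2 world 0.4817421536199927 -0.034876601739556534 flat yaw -9.313655963896615 0.8495088488613917 44.541221660592754 49.423919748954205
3 world 0.4733894536525476 -0.18607206875383672 flat yaw -18.117789791354326 0.7953090468793784 44.96231585499439 49.11608901129138
```

View pics/r.png

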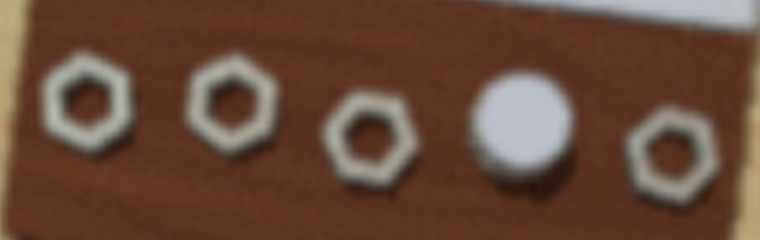

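Picture shows A (87,102), B (233,103), C (370,140), D (671,155) in the rectified crop, and the tin at (522,120). Next I'll plan the moves for A.

```bash
cat >> h.py <<'E'
def go(*targets):
    o=bot.get_obs(); q=o["tool_rot"]; from scipy.spatial.transform import Rotation as Ro
    r=Ro.from_quat(np.r_[q[1:],q[0]]).as_matrix(); yaw=np.degrees(np.arctan2(r[1,1],r[0,1]))
    print("t",o["t"],"eef",o["eef_pos"].round(4),"yaw_y",yaw.round(1),"tilt",r[:,2].round(3),"F",o["contact_force"].round(1),"w",round(o["gripper_width"],3),"g",round(o["grasp_force"],1))
    for x,y,z,c in targets:
        d=-((c-yaw+90)%180-90)
        print((x,y,z),"slide",(1000*r.T@(np.array([x,y,z])-o["eef_pos"])).round(1),"roll",round(d,1),"or",round(d+180*(-1 if d>0 else 1),1))
E
python3 -c "
from h import *
go((.5,-.3,.24,-25),(.4996,.107,.2,-25))"
```

```text
t 0.1 eef [ 0.1824 -0.6493  0.2304] yaw_y -74.3 tilt [-0.001  0.002 -1.   ] F [-0.3  0.2 -0.1] w 0.997 g 0.0
(0.5, -0.3, 0.24) slide [ 400.3 -250.5   -9.2] roll -49.3 or 130.7
(0.4996, 0.107, 0.2) slide [ 509.9 -642.3   31.4] roll -49.3 or 130.7
```

Emit:
send_rows(slide=[[400,-250,-9],[400,-250,-9],[400,-250,-9],[400,-250,-9],[400,-250,-9],[400,-250,-9],[400,-250,-9],[400,-250,-9]], roll=[-7,-14,-21,-28,-35,-42,-49,-49], claw=[1,1,1,1,1,1,1,1], force=40)

```text
t: 0.77
eef_pos: [0.4075, -0.4016, 0.2375]
tool_rot: [-0.0, 0.843, 0.538, -0.0]
contact_force: [-0.4, -0.0, 0.1]
gripper_width: 1.002
grasp_force: 0.0
```

```bash
python3 -c "
from h import *
go((.5,-.3,.24,-25),(.4996,.107,.2,-25))"
```

```text
t 0.7667 eef [ 0.4075 -0.4016  0.2375] yaw_y -25.0 tilt [-0.  0. -1.] F [-0.4 -0.   0.1] w 1.002 g 0.0
(0.5, -0.3, 0.24) slide [131.2  41.   -2.5] roll 0.0 or -180.0
(0.4996, 0.107, 0.2) slide [ 500.  -131.1   37.6] roll 0.0 or -180.0
```

Emit:
send_rows(slide=[[500,-131,38],[500,-131,38],[500,-131,38],[500,-131,38],[500,-131,38],[500,-131,38],[500,-131,38],[500,-131,38]], roll=[0,0,0,0,0,0,0,0], claw=[1,1,1,1,1,1,1,1])

```text
t: 1.43
eef_pos: [0.4679, -0.0748, 0.213]
tool_rot: [0.0, 0.845, 0.535, -0.0]
contact_force: [0.6, -0.3, -0.1]
gripper_width: 0.996
grasp_force: 0.0
```

```bash
python3 -c "
from h import *
go((.4996,.107,.19,-25),(.4996,.107,.092,-25))"
```

```text
t 1.4333 eef [ 0.4679 -0.0748  0.213 ] yaw_y -25.3 tilt [-0. -0. -1.] F [ 0.6 -0.3 -0.1] w 0.996 g 0.0
(0.4996, 0.107, 0.19) slide [177.9 -49.1  23. ] roll -0.3 or 179.7
(0.4996, 0.107, 0.092) slide [178.  -49.1 121. ] roll -0.3 or 179.7
```

Emit:
send_rows(slide=[[178,-49,23],[178,-49,23],[178,-49,23],[178,-49,23],[178,-49,23],[178,-49,23],[178,-49,50],[178,-49,70]], roll=[0,0,0,0,0,0,0,0], claw=[1,1,1,1,1,1,1,1])

```text
t: 2.1
eef_pos: [0.5003, 0.1049, 0.1426]
tool_rot: [0.0, 0.845, 0.535, 0.0]
contact_force: [-0.1, -0.4, -0.9]
gripper_width: 0.999
grasp_force: 0.0
```

```bash
python3 -c "
from h import *
go((.4996,.107,.092,-25))"
```

```text
t 2.1 eef [0.5003 0.1049 0.1426] yaw_y -25.3 tilt [ 0.001 -0.    -1.   ] F [-0.1 -0.4 -0.9] w 0.999 g 0.0
(0.4996, 0.107, 0.092) slide [ 1.6 -1.6 50.6] roll -0.3 or 179.7
```

Emit:
send_rows(slide=[[1,-1,17],[1,-1,34],[1,-1,50],[1,-1,50],[1,-1,50],[1,-1,50],[1,-1,50],[1,-1,50]], roll=[0,0,0,0,0,0,0,0], claw=[1,1,1,1,0.3,0.3,0.3,0.3], force=40)

```text
t: 2.77
eef_pos: [0.5002, 0.1065, 0.0945]
tool_rot: [0.0, 0.845, 0.535, 0.001]
contact_force: [-6.0, -2.7, 12.9]
gripper_width: 0.466
grasp_force: 39.7
```

```bash
python3 -c "
from h import *
go((.4996,.107,.2,-25))"
```

```text
t 2.7667 eef [0.5002 0.1065 0.0945] yaw_y -25.3 tilt [ 0.002  0.    -1.   ] F [-6.  -2.7 12.9] w 0.466 g 39.7
(0.4996, 0.107, 0.2) slide [   0.2   -0.6 -105.5] roll -0.3 or 179.7
```

```bash
python3 -c "
from h import *
go((.6447,.0865,.13,-25),(.6447,.0865,.091,-25))"
```

```text
t 2.7667 eef [0.5002 0.1065 0.0945] yaw_y -25.3 tilt [ 0.002  0.    -1.   ] F [-6.  -2.7 12.9] w 0.466 g 39.7
(0.6447, 0.0865, 0.13) slide [ 43.7 139.2 -35.3] roll -0.3 or 179.7
(0.6447, 0.0865, 0.091) slide [ 43.7 139.1   3.7] roll -0.3 or 179.7
```

Emit:
send_rows(slide=[[0,0,-20],[0,0,-40],[0,0,-40],[0,0,-40],[0,0,-40],[0,0,-40],[0,0,-40],[0,0,-40]], roll=[0,0,0,0,0,0,0,0], claw=[0.3,0.3,0.3,0.3,0.3,0.3,0.3,0.3])

```text
t: 3.43
eef_pos: [0.499, 0.1064, 0.1325]
tool_rot: [-0.0, 0.845, 0.535, -0.001]
contact_force: [-0.5, 0.3, -2.0]
gripper_width: 0.468
grasp_force: 41.4
```

```bash
python3 -c "
from h import *
go((.6447,.0865,.13,-25),(.6447,.0865,.091,-25))"
```

```text
t 3.4333 eef [0.499  0.1064 0.1325] yaw_y -25.3 tilt [-0.001 -0.    -1.   ] F [-0.5  0.3 -2. ] w 0.468 g 41.4
(0.6447, 0.0865, 0.13) slide [ 44.3 140.2   2.3] roll -0.3 or 179.7
(0.6447, 0.0865, 0.091) slide [ 44.3 140.2  41.3] roll -0.3 or 179.7
```

Emit:
send_rows(slide=[[11,35,0],[22,70,0],[33,105,0],[44,140,0],[44,140,0],[44,140,14],[44,140,28],[44,140,35]], roll=[0,0,0,0,0,0,0,0], claw=[0.3,0.3,0.3,0.3,0.3,0.3,0.3,0.3])

```text
t: 4.1
eef_pos: [0.642, 0.0864, 0.0948]
tool_rot: [-0.001, 0.845, 0.536, -0.002]
contact_force: [-0.5, -0.4, -1.3]
gripper_width: 0.466
grasp_force: 41.4
```

Emit:
send_rows(slide=[[0,0,3],[0,0,6],[0,0,6],[0,0,6],[0,0,6],[0,0,6],[0,0,6],[0,0,6]], roll=[0,0,0,0,0,0,0,0], claw=[0.3,0.3,0.3,0.5,0.6,0.7,0.8,0.8])

```text
t: 4.77
eef_pos: [0.6452, 0.0864, 0.0927]
tool_rot: [0.0, 0.845, 0.535, 0.0]
contact_force: [0.5, -0.3, -0.4]
gripper_width: 0.799
grasp_force: 0.0
```

```bash
python3 -c "
from h import *
go((.4989,.034,.15,-37))"
```

```text
t 4.7667 eef [0.6452 0.0864 0.0927] yaw_y -25.3 tilt [ 0.001  0.    -1.   ] F [ 0.5 -0.3 -0.4] w 0.799 g 0.0
(0.4989, 0.034, 0.15) slide [-110.  -109.8  -57.4] roll 11.7 or -168.3
```

Emit:
send_rows(slide=[[0,0,-30],[0,0,-57],[-28,-28,-57],[-55,-55,-57],[-83,-83,-57],[-110,-110,-57],[-110,-110,-57],[-110,-110,-57]], roll=[0,0,3,6,9,12,12,12], claw=[0.8,0.9,1,1,1,1,1,1])

```text
t: 5.43
eef_pos: [0.4966, 0.0328, 0.1494]
tool_rot: [0.001, 0.896, 0.443, -0.001]
contact_force: [1.8, 0.4, 0.5]
gripper_width: 1.0
grasp_force: 0.0
```

```bash
python3 - <<'E'
from h import *
cv2.imwrite("pics/s1.png",cv2.resize(bot.read_camera("scene")[130:300,180:420,::-1],(800,566),interpolation=cv2.INTER_CUBIC))
go((.4989,.034,.092,-37))
E
```

```text
t 5.4833 eef [0.4987 0.0338 0.1499] yaw_y -37.3 tilt [ 0.002 -0.    -1.   ] F [ 0.3  0.  -0.5] w 1.0 g 0.0
(0.4989, 0.034, 0.092) slide [ 0.3 -0.  57.9] roll -0.3 or 179.7
```

View pics/s1.png

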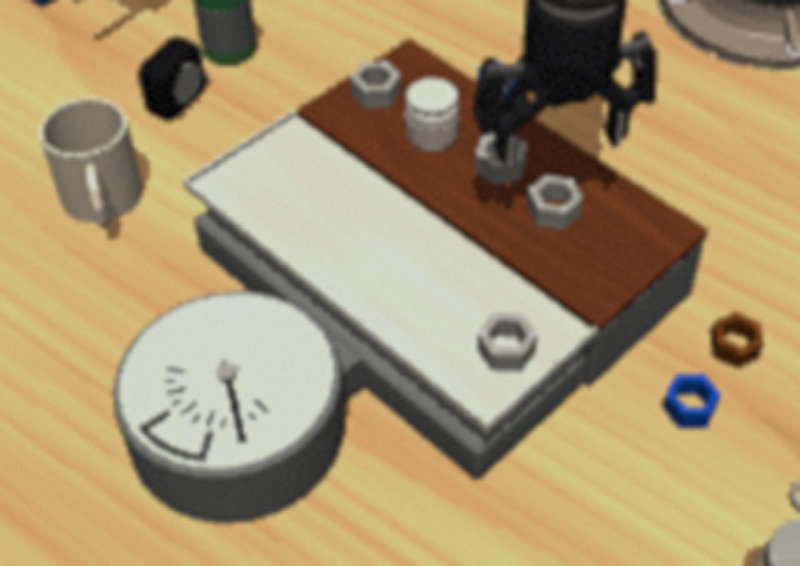

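Nut A lies flat on the pan at (507,342). The needle tip is at (241,440), roughly 0.45 rad and short of the near ear at (207,445). Nut B is next.

Emit:
send_rows(slide=[[0,0,20],[0,0,40],[0,0,57],[0,0,57],[0,0,57],[0,0,57],[0,0,57],[0,0,57]], roll=[0,0,0,0,0,0,0,0], claw=[1,1,1,1,0.3,0.3,0.3,0.3])

```text
t: 6.15
eef_pos: [0.4996, 0.0343, 0.0935]
tool_rot: [0.0, 0.896, 0.444, 0.001]
contact_force: [-4.7, -0.9, 13.8]
gripper_width: 0.469
grasp_force: 39.4
```

Emit:
send_rows(slide=[[0,0,-20],[0,0,-40],[0,0,-40],[0,0,-40],[0,0,-40],[0,0,-40],[0,0,-40],[0,0,-40]], roll=[0,0,0,0,0,0,0,0], claw=[0.3,0.3,0.3,0.3,0.3,0.3,0.3,0.3])

```text
t: 6.82
eef_pos: [0.4979, 0.0339, 0.1315]
tool_rot: [-0.0, 0.896, 0.444, -0.001]
contact_force: [-0.6, 0.5, -1.5]
gripper_width: 0.472
grasp_force: 41.4
```

```bash
python3 - <<'E'
from h import *
R,t,_=scale_fit(); p=R@[.066,.06]+t; print(p)
go((*p,.1325,-37),(*p,.089,-37))
E
```

```text
[ 0.63179542 -0.00158808]
t 6.8167 eef [0.4979 0.0339 0.1315] yaw_y -37.3 tilt [-0.001 -0.    -1.   ] F [-0.6  0.5 -1.5] w 0.472 g 41.4
(np.float64(0.6317954190546599), np.float64(-0.0015880804780562321), 0.1325) slide [ 52.9 128.   -1.2] roll -0.3 or 179.7
(np.float64(0.6317954190546599), np.float64(-0.0015880804780562321), 0.089) slide [ 52.9 128.1  42.3] roll -0.3 or 179.7
```

Emit:
send_rows(slide=[[13,32,0],[26,64,0],[40,96,0],[53,128,0],[53,128,0],[53,128,14],[53,128,28],[53,128,38]], roll=[0,0,0,0,0,0,0,0], claw=[0.3,0.3,0.3,0.3,0.3,0.3,0.3,0.3])

```text
t: 7.48
eef_pos: [0.6298, -0.001, 0.0913]
tool_rot: [-0.001, 0.896, 0.444, -0.002]
contact_force: [0.3, -0.5, -1.0]
gripper_width: 0.475
grasp_force: 41.4
```

Emit:
send_rows(slide=[[0,0,3],[0,0,7],[0,0,7],[0,0,7],[0,0,7],[0,0,7],[0,0,7],[0,0,7]], roll=[0,0,0,0,0,0,0,0], claw=[0.3,0.3,0.3,0.5,0.6,0.7,0.8,0.8])

```text
t: 8.15
eef_pos: [0.6327, -0.0014, 0.0877]
tool_rot: [0.0, 0.896, 0.444, 0.0]
contact_force: [-0.3, 0.2, 0.6]
gripper_width: 0.799
grasp_force: 0.0
```

```bash
python3 - <<'E'
from h import *
go((.4815,-.035,.15,-9.3))
E
```

```text
t 8.15 eef [ 0.6327 -0.0014  0.0877] yaw_y -37.3 tilt [ 0.001 -0.    -1.   ] F [-0.3  0.2  0.6] w 0.799 g 0.0
(0.4815, -0.035, 0.15) slide [-118.3  -99.9  -62.4] roll -28.0 or 152.0
```

Emit:
send_rows(slide=[[0,0,-39],[0,0,-77],[-29,-25,-77],[-59,-50,-77],[-88,-75,-77],[-118,-100,-77],[-118,-100,-77],[-118,-100,-77]], roll=[0,0,-7,-14,-21,-28,-28,-28], claw=[0.8,0.9,1,1,1,1,1,1])

```text
t: 8.82
eef_pos: [0.4793, -0.0359, 0.1643]
tool_rot: [0.0, 0.763, 0.647, -0.001]
contact_force: [0.8, 0.3, 0.5]
gripper_width: 0.998
grasp_force: 0.0
```

```bash
python3 - <<'E'
from h import *
s=bot.read_camera("scene"); a=bot.read_camera("top"); cv2.imwrite("pics/s2full.png",s[:,:,::-1])
e=cv2.resize(s[210:290,210:290,::-1],(400,400),interpolation=cv2.INTER_CUBIC)
d=cv2.resize(a[100:160,317:377,::-1],(400,400),interpolation=cv2.INTER_CUBIC)
cv2.imwrite("pics/s2.png",cv2.hconcat([d,e]))
go((.4815,-.035,.092,-9.3))
E
```

```text
t 8.9167 eef [ 0.4825 -0.0346  0.1649] yaw_y -9.4 tilt [ 0.002  0.    -1.   ] F [ 0.3  0.3 -0.4] w 1.005 g 0.0
(0.4815, -0.035, 0.092) slide [-0.6 -1.1 72.9] roll -0.1 or 179.9
```

View pics/s2.png

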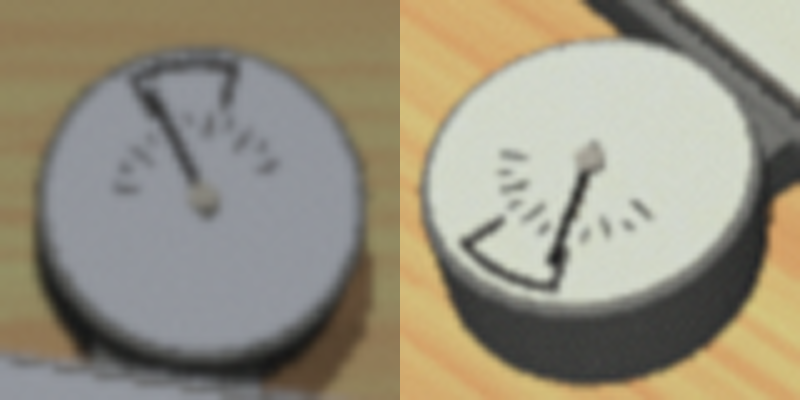

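With two nuts the needle sits on the near ear, at left (150,100) and right (556,258), about 0.92 rad. A third is needed, so I'll take nut C.

Emit:
send_rows(slide=[[0,-1,24],[0,-1,48],[0,-1,72],[0,-1,72],[0,-1,72],[0,-1,72],[0,-1,72],[0,-1,72]], roll=[0,0,0,0,0,0,0,0], claw=[1,1,1,1,0.3,0.3,0.3,0.3])

```text
t: 9.58
eef_pos: [0.4817, -0.0343, 0.0937]
tool_rot: [0.001, 0.762, 0.647, 0.001]
contact_force: [-3.5, 0.6, 11.0]
gripper_width: 0.471
grasp_force: 40.0
```

Emit:
send_rows(slide=[[0,0,-20],[0,0,-40],[0,0,-40],[0,0,-40],[0,0,-40],[0,0,-40],[0,0,-40],[0,0,-40]], roll=[0,0,0,0,0,0,0,0], claw=[0.3,0.3,0.3,0.3,0.3,0.3,0.3,0.3])

```text
t: 10.25
eef_pos: [0.4798, -0.0345, 0.1316]
tool_rot: [-0.001, 0.762, 0.647, -0.0]
contact_force: [0.0, -2.1, -2.2]
gripper_width: 0.469
grasp_force: 41.3
```

```bash
python3 - <<'E'
from h import *
R,t,_=scale_fit(); p=(R@[.066,-.03]+t).round(4); print(p)
go((*p,.1325,-9.4),(*p,.085,-9.4))
E
```

```text
[ 0.6208 -0.0909]
t 10.25 eef [ 0.4798 -0.0345  0.1316] yaw_y -9.3 tilt [-0.001  0.    -1.   ] F [ 0.  -2.1 -2.2] w 0.469 g 41.3
(np.float64(0.6208), np.float64(-0.0909), 0.1325) slide [-32.9 148.3  -1.1] roll 0.1 or -179.9
(np.float64(0.6208), np.float64(-0.0909), 0.085) slide [-32.9 148.3  46.4] roll 0.1 or -179.9
```

Emit:
send_rows(slide=[[0,37,0],[-10,74,0],[-22,111,0],[-33,148,0],[-33,148,0],[-33,148,14],[-33,148,28],[-33,148,41]], roll=[0,0,0,0,0,0,0,0], claw=[0.3,0.3,0.3,0.3,0.3,0.3,0.3,0.3])

```text
t: 10.92
eef_pos: [0.619, -0.0901, 0.0888]
tool_rot: [-0.001, 0.762, 0.648, -0.001]
contact_force: [0.4, -0.4, -1.7]
gripper_width: 0.469
grasp_force: 41.5
```

Emit:
send_rows(slide=[[0,0,3],[0,0,8],[0,0,8],[0,0,8],[0,0,8],[0,0,8],[0,0,8],[0,0,8]], roll=[0,0,0,0,0,0,0,0], claw=[0.3,0.3,0.3,0.5,0.6,0.7,0.8,0.8])

```text
t: 11.58
eef_pos: [0.6214, -0.0911, 0.0838]
tool_rot: [0.0, 0.762, 0.647, 0.0]
contact_force: [-0.6, -0.5, -0.1]
gripper_width: 0.797
grasp_force: 0.0
```

Emit:
send_rows(slide=[[0,0,-20],[0,0,-50],[0,0,-90],[0,0,-130],[40,0,-150],[80,-30,-150],[120,-60,-150],[150,-90,-150]], roll=[0,0,0,0,0,0,0,0], claw=[0.8,0.8,0.8,0.8,0.8,0.8,0.8,0.8])

```text
t: 12.25
eef_pos: [0.5671, 0.0573, 0.2342]
tool_rot: [0.0, 0.762, 0.647, 0.001]
contact_force: [0.2, 2.0, 0.4]
gripper_width: 0.798
grasp_force: 0.0
```

Emit:
send_rows(slide=[[0,0,0],[0,0,0],[0,0,0],[0,0,0],[0,0,0],[0,0,0],[0,0,0],[0,0,0]], roll=[0,0,0,0,0,0,0,0], claw=[0.8,0.8,0.8,0.8,0.8,0.8,0.8,0.8])

```text
t: 12.92
eef_pos: [0.5673, 0.0547, 0.233]
tool_rot: [-0.0, 0.762, 0.647, -0.0]
contact_force: [0.4, 0.6, -0.9]
gripper_width: 0.8
grasp_force: 0.0
```

```bash
python3 - <<'E'
from h import *
cv2.imwrite("pics/s3.png",cv2.resize(bot.read_camera("scene")[130:300,180:420,::-1],(800,566),interpolation=cv2.INTER_CUBIC))
go()
E
```

```text
t 12.9667 eef [0.5673 0.0549 0.2331] yaw_y -9.3 tilt [-0.  0. -1.] F [ 0.  -0.4  0.8] w 0.802 g 0.0
```

View pics/s3.png

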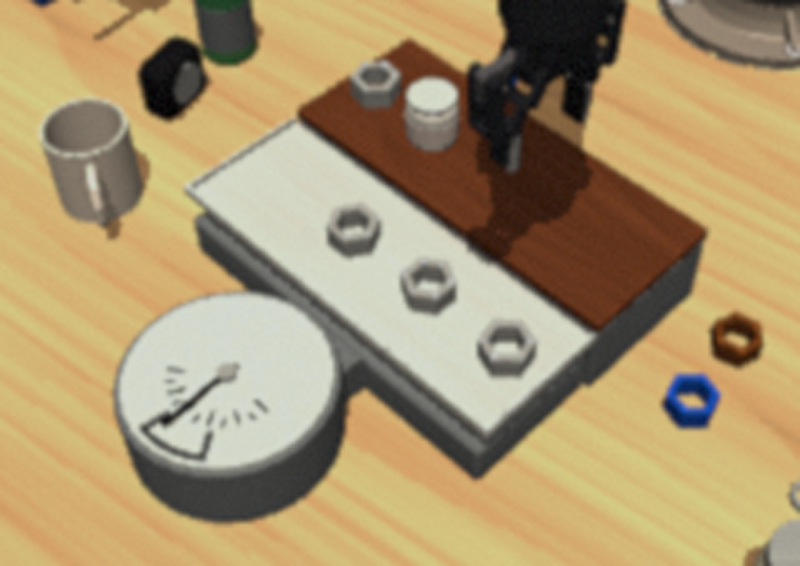

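The needle is now near the far ear, so I'll measure it closely before deciding.

```bash
cat > dial.py <<'E'
from h import *
R,t,_=scale_fit()
def rect(img,cam,ctr,z=.077,s=6):   # s px/mm, +-90mm; up=+x scale, left=+y
    m=bot.camera_model(cam); src=[];dst=[]
    for x,y in((.09,.09),(.09,-.09),(-.09,-.09),(-.09,.09)):
        p=R@[ctr[0]+x,ctr[1]+y]+t; q=m["camera_matrix"]@(m["camera_from_world"]@[*p,z,1])[:3]
        src.append(q[:2]/q[2]); dst.append(((.09-y)*2222,(.09-x)*2222))
    return cv2.warpPerspective(img,cv2.getPerspectiveTransform(np.float32(src),np.float32(dst)),(400,400),flags=cv2.INTER_CUBIC)
def prof(o,r0,r1):
    g=cv2.cvtColor(o,cv2.COLOR_BGR2GRAY).astype(np.float32); a=np.arange(-.4,2.3,.01); r=np.arange(r0,r1,.5)
    A,Q=np.meshgrid(a,r); mp=cv2.remap(g,np.float32(200-Q*2.222*np.cos(A)),np.float32(200-Q*2.222*np.sin(A)),cv2.INTER_LINEAR).mean(0)
    return a,np.median(mp)-mp
def peaks(a,p,k):
    from scipy.signal import find_peaks
    i,_=find_peaks(p,distance=12); i=sorted(i,key=lambda j:-p[j])[:k]
    return [(round(float((a[max(j-6,0):j+7]*np.clip(p[max(j-6,0):j+7],0,None)).sum()/np.clip(p[max(j-6,0):j+7],0,None).sum()),3),round(float(p[j]))) for j in i]
E
python3 - <<'E'
from dial import *
out=[]
for cam,ctr,old in(("top",(.2334,.0003),"top0"),("scene",(.2329,.0021),"scene0")):
    im=np.mean([bot.read_camera(cam)[:,:,::-1] for _ in range(8)],0).astype(np.uint8)
    cv2.imwrite(f"pics/avg_{cam}.png",im)
    for n,i in(("before",cv2.imread(f"pics/{old}.png")),("now",im)):
        o=rect(i,cam,ctr); print(cam,n,"needle",peaks(*prof(o,15,32),2),"ears",peaks(*prof(o,68,72),3),"in",peaks(*prof(o,55,62),3))
    out.append(o)
cv2.imwrite("pics/d3.png",cv2.hconcat(out)); go()
E
```

```text
top before needle [(0.11, 74), (1.882, 1)] ears [(0.91, 61), (1.61, 58), (0.04, 29)] in [(0.049, 73), (1.601, 49), (0.908, 41)]
top now needle [(1.41, 70), (0.754, 0)] ears [(0.91, 63), (1.6, 61), (1.298, 1)] in [(1.529, 84), (0.901, 42), (1.178, 1)]
scene before needle [(-0.019, 140), (1.971, 1)] ears [(1.641, 114), (0.92, 109), (0.013, 14)] in [(-0.002, 136), (0.921, 104), (1.64, 103)]
scene now needle [(1.56, 141), (0.021, 0)] ears [(1.642, 118), (0.92, 113), (1.526, 1)] in [(1.561, 179), (0.921, 108), (1.908, 1)]
t 13.7667 eef [0.5671 0.0553 0.2332] yaw_y -9.3 tilt [ 0. -0. -1.] F [-0.3 -0.3 -0.9] w 0.8 g 0.0
```

View pics/d3.png

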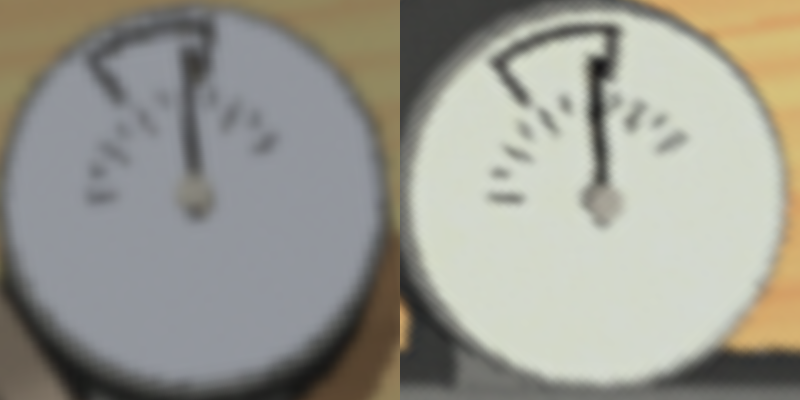

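```bash
python3 - <<'E'
from dial import *
def crop(f,box,size):
    c=cv2.imread(f); full=np.zeros((400,640,3),np.uint8); y0,y1,x0,x1=box; full[y0:y1,x0:x1]=cv2.resize(c,(x1-x0,y1-y0),interpolation=cv2.INTER_AREA); return full
im={0:cv2.imread("pics/scene0.png"),1:crop("pics/s1.png",(130,300,180,420),0),2:cv2.imread("pics/s2full.png"),3:cv2.imread("pics/avg_scene.png")}
for z in(.075,.080,.085):
  for ctr in((.235,0),(.2329,.0021)):
    print(z,ctr,[peaks(*prof(rect(im[k],"scene",ctr,z),r0,r1),n) for k in im for r0,r1,n in((20,50,1),)],peaks(*prof(rect(im[0],"scene",ctr,z),55,70),3))
x=cv2.imread("pics/s2.png")[:,:400]; f=np.zeros((400,640,3),np.uint8); f[100:160,317:377]=cv2.resize(x,(60,60),interpolation=cv2.INTER_AREA)
it=[cv2.imread("pics/top0.png"),f,cv2.imread("pics/avg_top.png")]
for z in(.075,.080,.085):
  for ctr in((.235,0),(.2334,.0003)):
    print("top",z,ctr,[peaks(*prof(rect(k,"top",ctr,z),20,50),1) for k in it],peaks(*prof(rect(it[0],"top",ctr,z),55,70),3))
E
```

```text
0.075 (0.235, 0) [[(-0.09, 122)], [(0.421, 117)], [(0.94, 129)], [(1.509, 143)]] [(1.631, 114), (-0.05, 114), (0.882, 111)]
0.075 (0.2329, 0.0021) [[(-0.031, 128)], [(0.5, 123)], [(1.02, 134)], [(1.57, 139)]] [(1.661, 111), (0.931, 111), (-0.017, 94)]
0.08 (0.235, 0) [[(-0.04, 129)], [(0.428, 119)], [(0.898, 126)], [(1.42, 141)]] [(-0.02, 132), (1.579, 111), (0.861, 102)]
0.08 (0.2329, 0.0021) [[(0.02, 129)], [(0.501, 125)], [(0.971, 137)], [(1.481, 144)]] [(0.013, 119), (1.61, 106), (0.909, 101)]
0.085 (0.235, 0) [[(0.011, 130)], [(0.429, 120)], [(0.849, 118)], [(1.339, 129)]] [(0.009, 140), (1.522, 106), (0.841, 83)]
0.085 (0.2329, 0.0021) [[(0.07, 126)], [(0.501, 125)], [(0.929, 133)], [(1.399, 139)]] [(0.042, 135), (1.558, 98), (0.888, 81)]
top 0.075 (0.235, 0) [[(0.05, 68)], [(0.95, 61)], [(1.439, 59)]] [(0.03, 67), (1.6, 56), (0.899, 53)]
top 0.075 (0.2334, 0.0003) [[(0.09, 68)], [(0.98, 62)], [(1.449, 60)]] [(0.058, 66), (1.607, 53), (0.918, 50)]
top 0.08 (0.235, 0) [[(-0.0, 69)], [(0.92, 59)], [(1.43, 57)]] [(-0.0, 67), (1.6, 58), (0.879, 56)]
top 0.08 (0.2334, 0.0003) [[(0.04, 68)], [(0.95, 61)], [(1.44, 59)]] [(0.029, 66), (1.601, 56), (0.899, 54)]
top 0.085 (0.235, 0) [[(-0.05, 68)], [(0.89, 58)], [(1.429, 56)]] [(-0.03, 66), (1.6, 60), (0.859, 58)]
top 0.085 (0.2334, 0.0003) [[(-0.01, 69)], [(0.92, 59)], [(1.438, 57)]] [(-0.001, 66), (1.601, 58), (0.879, 57)]
```

The readings are consistent: two nuts put the needle on the near ear, and three bring it to about 1.44 rad, clear inside the ears. I'll hand it in.

```bash
python3 -c "
from station import bot
print(bot.hand_in())"
```

```text
the job is handed in; nothing more can be done
None
```

I handed in the job with three nuts flat on the pan; the needle rests between the bracket's ears at about 1.44 rad, roughly 0.1 rad short of the far ear, and the fourth nut and the tin are where they started.

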